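# Close the stationery carry tub, draw out its handle and hold it ready to go

## Task

Close the grey stationery tub: its flat lid is only lying in the mouth of one compartment, so press it down until it snaps in and sits level on the rim. Then squeeze the button on the tub's handle, pull the handle out past its first stop to its second stop, and lift the tub by it about 5 cm clear of the desk. Finish while still holding the tub up there, upright and still, with the lid on and the handle fully out, and leave everything else on the desk where it is.

Things in the scene. Friction and masses are not known exactly. Their poses are not given: they have to be found in the camera images.
- tub: Loose grey open-topped plastic tub, 0.8 kg full, 220 mm (its x) x 150 mm (y), rim 95 mm above the underside. Origin: centre of the underside; z up. A black-headed telescoping handle stands in its middle, where it balances. The +x compartment (centre x = 66 mm, inner 80 x 142 mm) takes the lid; the open -x one is filled with pads and pens fixed to the tub. It starts standing on the desk.
- lid: Loose white lid: plate 86 x 146 mm, 8 mm thick, beaded plug 17 mm deep below. Origin: centre of the plate's underside; axes as the tub's. Starts level in the mouth of the +x compartment, plate about 10 mm above the rim, on two spring catches. Pressed in its middle with 7 to 12 N it snaps down past them until the plate lies on the rim; its own weight does not do it.
- lid_top (a point): Centre of the lid's flat top face, 8 mm above the lid's origin. The place to press.
- handle_head (a point): Centre of the handle's black head, 132 mm above the tub's underside with the handle in: a block 44 mm along the tub's x, 30 mm along y, 36 mm high, on a bar 18 x 15 mm. A round steel button, 20 mm across, stands 5 mm out of the middle of its +y face (35 mm over both). Gripping the middle of the head across the tub's y squeezes the button.
- button (a joint): Travel of the button into the head (m): 0 out, 0.0045 fully in. Its spring gives 3.6 N at 0 and 7.7 N fully in. Until it is in by more than 3.5 mm a latch keeps the handle in, and pulling would lift the tub with the handle still in. While it is kept pressed the handle slides.
- handle (a joint): Travel of the handle's inner bar out of the outer bar (m): 0 in, 0.06 at its end. It slides upward along the tub's z with about 1 N and stays where left. It comes first: its end is the first stop.
- mast (a joint): Travel of the outer bar out of the tub (m): 0 in, 0.06 at its end. It slides with about 2.5 N and stays where left. With handle and mast both at their ends (120 mm in all) the second stop is reached. The tub is heavier than this friction: it stays standing while the handle is drawn, and rises after the second stop.
- mug: Bystander: white ceramic mug, 76 mm across, 90 mm high; origin: centre of its underside. Stands near the tub.
- jar: Bystander: green glass jar with a white cap, 52 mm across, 75 mm high; origin: centre of its underside. Stands near the tub.
- stapler: Bystander: black stapler, 130 x 34 mm, 56 mm high, long side along its x; origin: centre of its underside. Lies near the tub.
- pen_cup: Bystander: brown cardboard pen cup, 76 mm across, 100 mm high; origin: centre of its underside.
- calculator: Bystander: black desk calculator, 160 x 105 mm, 21 mm high; origin: centre of its underside.
- tape: Bystander: roll of clear tape lying flat, 90 mm across, 24 mm high; origin: centre of its underside.
Not all that is in view belongs to the job. Of the things like the lid, leave any that is blue; of the rest the smaller one is meant.

How it is judged:
On the way, in this order (a step that is already met when the one before it is completed fails the run):
1. the lid is pressed down, level, until it sits on the rim, the handle still in (z of lid in the frame of tub below 0.0975 m and angle between the z axis of lid and the z axis of tub, either way round below 0.03 rad and value of joint handle below 0.01 m), for 0.2 s.
2. the button is squeezed by the fingers (value of joint button above 0.0035 m and contact force between tub and the fingers above 3 N), for 0.1 s.
3. the handle is out at its second stop (value of joint each of handle, mast above 0.056 m), for 0.1 s.
At the end, for the whole second after the job is handed in: The fingers still hold the handle (more than 3 N) with both its slides at their ends (within 4 mm); the tub hangs from it, its underside 30 to 100 mm above the desk, within 10 degrees of upright, still, resting on nothing else; the lid sits on the rim within 2.5 mm and level to 0.03 rad (all of step 3 and height (world z) of tub between 0.03 and 0.1 m and angle between tub's own z axis and vertical below 0.17 rad and linear speed of tub below 0.03 m/s and contact force between tub and the fingers above 3 N and z of lid in the frame of tub below 0.0975 m and angle between the z axis of lid and the z axis of tub, either way round below 0.03 rad and horizontal distance between lid and tub below 0.08 m and contact force between tub and mug below 0.3 N and contact force between tub and jar below 0.3 N and contact force between tub and stapler below 0.3 N); the arm keeps its last pose, push and grip.
It fails at once if a bystander is pushed more than 25 mm from its place (distance of any of mug, jar, stapler, pen_cup, calculator, tape from where it was at the start of the episode above 0.025 m).
It also fails if it takes over 50 s, if anything falls off the work surface, if the arm or the gripper's body presses on something with over 40 N, if the wrist force passes 120 N, or if a joint passes its speed limit or range.

## Robot

A 6-joint arm with a two-finger parallel gripper is mounted at the origin on the work surface. World frame = base frame: x ahead of the robot, y to its left, z up, the work surface at z = 0. Lengths are in m, angles in rad, forces in N, time in s.
With the tool pointing down it reaches from about 0.375 to 0.9 m from the base axis. Payload 3.1 kg.
Tool frame: the origin (TCP) lies on the centre line of the jaws, within the pads' length; the fingertips stand 17 mm ahead of it and the grasp point (between the pads) lies 2 mm behind it (arm.finger_overhang is the distance from the TCP to the fingertips, in m); z points along the fingers, y is the line along which they close (so a half turn about z gives the same grasp; the last joint's range is limited). The gripper opens to 87 mm and grips with 3 to 60 N. Pads are 19 mm wide; open, the fingers measure 117 mm over their backs; the gripper's body (75 mm by 190 mm) begins 51 mm behind the grasp point.
Start: joints at [1, 0.527, 1.433, -0, 1.181, -0.178], TCP at [0.239, 0.578, 0.24] pointing down, gripper open.
Joint ranges: [-3.08, 3.08], [-0.75, 2.2], [0.22, 2.44], [-1.43, 4.57], [0, 2.65], [-2.85, 2.85]. Speed limits (rad/s): [2.79, 2.79, 3.14, 3.14, 3.14, 3.14].

## Interface

Orientations are given as a rotation vector (axis times angle).
In Python, from station import arm, capture gives the robot as it stands.
- The arm moves only by the tool move_arm, never from a script. Its arguments are lists of equal length, an entry for each row: "offset": the shift along the tool's x, y, z in units of 25 mm (1.0 is 25 mm), a list of three; "yaw": the turn about the tool's z in units of 6 degrees (1.0 is 6 degrees). A call has 1 to 20 rows; each row shifts and turns the commanded pose from where the row before left it, along the tool's axes as they then stand; what a row does not reach is not made up. A row lasts 1/12 s, in which the tool goes at most 41.7 mm and 7.16 degrees, less where a joint would pass 70% of its speed; a pose out of reach is approached as far as the arm can. A call is refused whole if a number of a shift passes 1 or a number of a turn 1, either way. A call with a gripper value outside its range is refused whole. "gripper" is the closure, from 0 (fully open) to 1 (shut), set as the call begins (left out, the last holds). The fingers move at their own pace and stop on an object; "newtons" is the grip in N (left out, the last holds). Time passes only in rows, so rows that do not move let the fingers close. It gives the time, the measured TCP pose, the force, the opening and the grip force at its end, in the units of the state.
- arm.sense(): the state, without advancing time (a new reading comes with each control period).
- capture(name): name is "scene" or "side" or "wrist"; returns a dict with "color" (420x560x3 uint8, red, green, blue), "intrinsics" (3x3 intrinsics, pixels), "rvec" (rotation vector, rad) and "tvec" (3), from world to camera coordinates, as OpenCV has them; the wrist camera has in their place "tool_from_camera" (4x4, takes a point from camera to tool coordinates, whose origin is the TCP and whose axes are the flange's). Camera axes: x right, y down, z forward; pixel columns grow to the right and rows downward; lengths in m; the calibration is good to about 2 mm. A picture is of the moment at which its call begins: read the wrist's pose just before it. There is no depth.
- arm.job_done(): hands the job in; it is judged then, once.
The state is a dict: "time_s": time; "joint_pos": joint angles; "qvel": joint speeds; "effort": joint torques, N m; "tool_pos": TCP position; "orientation": TCP orientation; "ft_force": force on the tool from outside, world axes, zero at the start; "ft_torque": the same for the moment, N m; "gripper_width": finger opening in m; "grasp_force": force on a finger pad.
Only numpy, scipy, OpenCV 4.12 (cv2) and the standard library are available. Lean on these libraries where they do the work, as an engineer would, in place of code of your own. Each camera call takes 0.05 s, during which the arm holds its last target. There are 200 camera calls.

## Working session

There is one attempt and no reset: what is moved stays moved. The work goes in short steps, Python scripts to look and compute and a tool call to move; the robot and the scene stay as the last step left them, time stands still between calls to the robot, and variables do not carry over. Pictures are saved under pics/ and viewed, at most 10 in all, crops included, and the job is handed in when it is done.

Besides the shell and the picture viewer there is one more tool, called after ">>>" in YAML: its name, and indented under it one key for each argument. move_arm: Moves the arm, as the interface text tells. Its arguments: {"type":"object","properties":{"offset":{"type":"array","items":{"type":"array","items":{"type":"number"}}},"yaw":{"type":"array","items":{"type":"number"}},"gripper":{"type":"number"},"newtons":{"type":"number"}},"required":["offset","yaw"]}

```bash
ls; mkdir -p pics; python3 - <<'E'
from station import arm, capture
import cv2,numpy as np,pickle
d={}
for n in("scene","side","wrist"):
    c=capture(n);d[n]=c;cv2.imwrite(f"pics/{n}0.png",c["color"][:,:,::-1])
    if n!="wrist": 
        R=cv2.Rodrigues(c["rvec"])[0];print(n,-R.T@c["tvec"],c["intrinsics"][0])
pickle.dump(d,open("c0.pkl","wb"))
s=arm.sense();print(s["tool_pos"],s["orientation"],s["time_s"],arm.finger_overhang)
E
```

```text
pics
scene [1.15314624 0.89129711 1.14031158] [432.11569634   0.         279.82532146]
side [ 0.42651341 -0.93595493  1.10138106] [429.6833796   0.        277.8799537]
[0.23833874 0.57717668 0.23878298] [-6.11367547e-01 -3.08091310e+00  2.48546396e-03] 0.15 0.017
```

View pics/scene0.png

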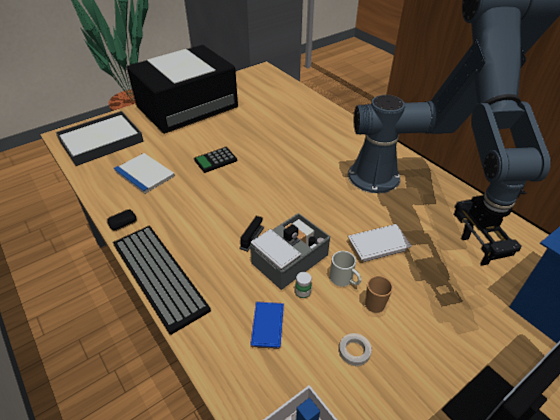

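View pics/side0.png

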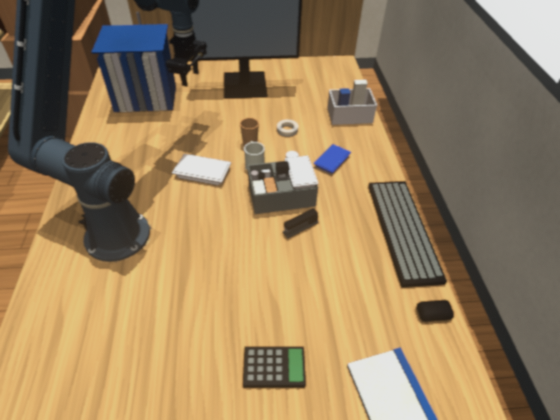

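The scene view shows the tub at about (290,250) with its white lid at (275,248), the stapler at (252,233), the jar at (304,285) and the mug at (343,268). In the side view the tub is at (283,186), with the handle head at about (281,168).

```bash
python3 - <<'E'
import cv2,numpy as np
a=cv2.imread("pics/scene0.png")[205:305,235:365];b=cv2.imread("pics/side0.png")[135:240,235:345]
cv2.imwrite("pics/za.png",cv2.resize(a,None,fx=6,fy=6,interpolation=cv2.INTER_CUBIC)[:600])
cv2.imwrite("pics/zb.png",cv2.resize(b,None,fx=5.7,fy=5.7,interpolation=cv2.INTER_CUBIC)[:600])
E
```

```text
(no output)
```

View pics/za.png

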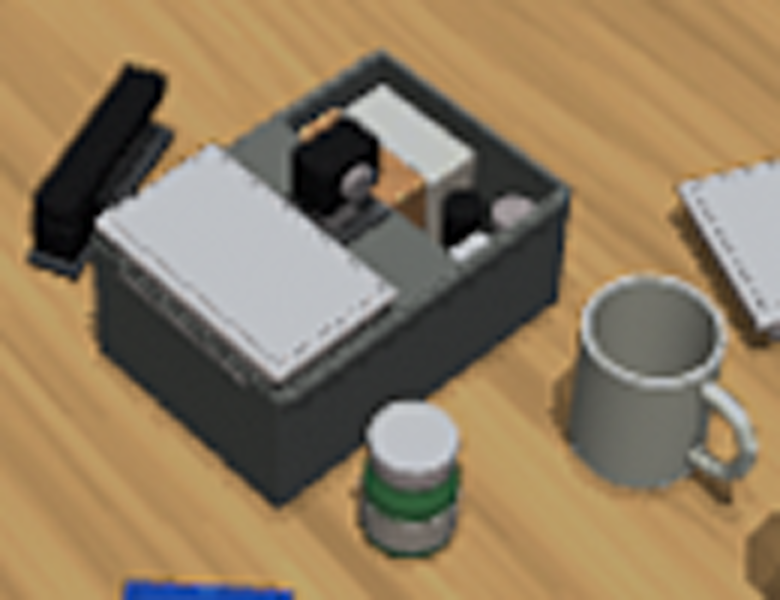

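View pics/zb.png

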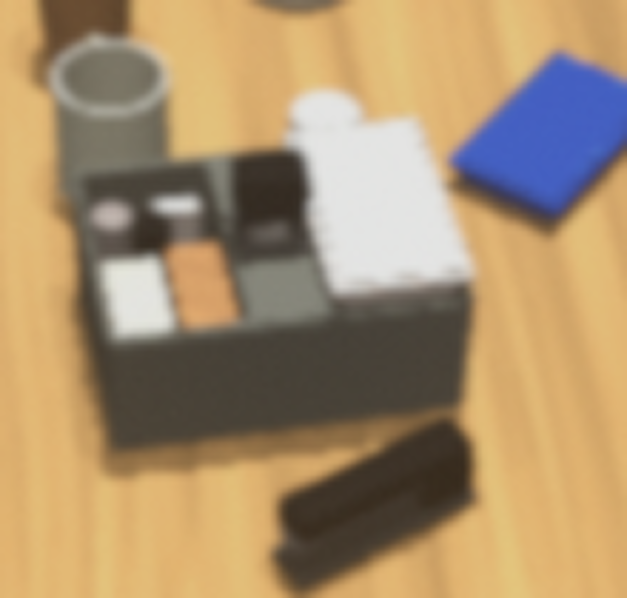

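Both crops are sharp enough to mark the tub corners, the lid corners and the button on the +y face, which faces the mug. Next I'll fit the tub pose from those points.

```bash
cat > fit.py <<'E'
import cv2,numpy as np,pickle
from scipy.optimize import least_squares
d=pickle.load(open("c0.pkl","rb"))
T=lambda sx,sy,z:(sx*.11,sy*.075,z)
L=lambda sx,sy:(.066+sx*.043,sy*.073,.113)
A=[(T(1,1,0),278,505),(T(1,1,.095),280,398),(T(-1,1,.095),568,190),(T(-1,-1,.095),380,55),(T(1,-1,0),102,350),(T(-1,1,0),555,303),
(L(1,-1),98,222),(L(-1,1),396,293),(L(-1,-1),212,147),(L(1,1),280,374),((0,.02,.132),357,182)]
B=[(T(-1,1,.095),82,175),(T(-1,-1,.095),110,340),(T(-1,-1,0),112,447),(T(1,-1,0),460,404),(L(1,1),418,120),(L(1,-1),470,275),(L(-1,-1),338,292)]
obs={"scene":([a[0] for a in A],[((u+.5)/6-.5+235,(v+.5)/6-.5+205) for _,u,v in A]),
"side":([a[0] for a in B],[((u+.5)/5.7-.5+235,(v+.5)/5.7-.5+135) for _,u,v in B])}
def w(p,q):
    c,s=np.cos(p[2]),np.sin(p[2]);q=np.array(q)
    return np.c_[p[0]+c*q[:,0]-s*q[:,1],p[1]+s*q[:,0]+c*q[:,1],q[:,2]]
def proj(n,X):
    c=d[n];return cv2.projectPoints(X,c["rvec"],c["tvec"],c["intrinsics"],None)[0][:,0]
def res(p,names=("scene","side")):
    return np.concatenate([(proj(n,w(p,obs[n][0]))-np.array(obs[n][1])).ravel() for n in names])
if __name__=="__main__":
  for names in(("scene","side"),("scene",),("side",)):
    r=min((least_squares(res,[.5,.1,y],loss="soft_l1",args=(names,)) for y in np.arange(0,6.3,.8)),key=lambda r:r.cost)
    print(names,r.x,np.degrees(r.x[2])%360);print(np.round(res(r.x,names).reshape(-1,2),1).tolist())
  def ground(n,u,v,z):
    c=d[n];R=cv2.Rodrigues(c["rvec"])[0];o=-R.T@c["tvec"];q=R.T@np.linalg.solve(c["intrinsics"],[u,v,1]);return (o+q*(z-o[2])/q[2]).round(3)
  print("jar top",ground("scene",235+412/6,205+435/6,.075),"mug top",ground("scene",235+652/6,205+330/6,.09),"stapler ends top",ground("scene",235+50/6,205+205/6,.05),ground("scene",235+150/6,205+80/6,.056))
E
python3 fit.py
```

```text
('scene', 'side') [0.55413187 0.14661258 6.38448912] 5.8042807898154365
[[-0.1, 1.3], [-0.3, 0.6], [0.7, -0.3], [0.4, -1.1], [-0.7, 0.2], [0.6, -0.3], [-0.9, -0.8], [0.4, -0.7], [0.1, -1.2], [-0.5, 0.3], [0.6, 0.8], [-1.7, -0.5], [-0.2, 0.4], [0.2, 1.0], [0.9, 0.5], [0.3, -1.3], [1.5, -0.5], [-0.6, -0.4]]
('scene',) [0.5545183  0.14661096 6.39030176] 6.137320507772927
[[-0.0, 1.4], [-0.2, 0.7], [0.6, -0.4], [0.1, -1.1], [-0.8, 0.4], [0.5, -0.5], [-1.0, -0.5], [0.4, -0.7], [-0.0, -1.1], [-0.4, 0.4], [0.6, 0.8]]
('side',) [0.55427458 0.14655954 0.08950715] 5.128381824154164
[[-1.5, -0.7], [-0.4, 0.2], [-0.1, 0.8], [0.8, 0.8], [0.6, -1.1], [1.4, -0.2], [-0.8, -0.3]]
jar top [0.604 0.28  0.075] mug top [0.468 0.31  0.09 ] stapler ends top [0.654 0.016 0.05 ] [ 0.554 -0.028  0.056]
```

>>> move_arm:
  offset:
    - [-0.5,-0.24,0]
    - [-1,-0.48,0]
    - [-1,-0.48,0]
    - [-1,-0.48,0]
    - [-1,-0.48,0]
    - [-1,-0.48,0]
    - [-1,-0.48,0]
    - [-1,-0.48,0]
    - [-1,-0.48,0]
    - [-1,-0.48,0]
    - [-1,-0.48,0]
    - [-1,-0.48,0]
    - [-1,-0.48,0]
    - [-1,-0.48,0]
    - [-1,-0.48,0]
    - [-1,-0.48,0]
    - [-1,-0.48,0]
    - [-1,-0.48,0]
    - [-0.5,-0.24,0]
    - [-0.5,-0.24,0]
  yaw: [0,0,0,0,0,0,0,0,0,0,0,0,0,0,0,0,0,0,0,0]
  gripper: 1
  newtons: 20

```text
time_s: 1.82
tool_pos: [0.5818, 0.194, 0.2393]
orientation: [-0.614, -3.08, 0.0]
ft_force: [0.5, -0.1, -0.2]
gripper_width: 0.0004
grasp_force: 0.0
```

>>> move_arm:
  offset:
    - [0,0,0]
    - [0,0,0]
    - [0,0,0]
    - [0,0,0]
    - [0,0,0]
    - [0,0,0]
    - [0,0,0]
    - [0,0,0]
  yaw: [-0.7,-0.8,-0.8,-0.8,-0.8,-0.8,0,0]

```text
time_s: 2.48
tool_pos: [0.5807, 0.1962, 0.2394]
orientation: [0.155, -3.137, -0.0]
ft_force: [-0.5, -0.0, 0.2]
gripper_width: 0.0003
grasp_force: 0.0
```

```bash
cat > to.py <<'E'
import sys,numpy as np
from station import arm
from scipy.spatial.transform import Rotation as Ro
s=arm.sense();R=Ro.from_rotvec(s["orientation"]).as_matrix()
print(s["time_s"],s["tool_pos"].round(4) if hasattr(s["tool_pos"],"round") else s["tool_pos"],"yhead",np.degrees(np.arctan2(R[1,1],R[0,1])),"z",R[:,2].round(3),"F",np.round(s["ft_force"],2),"w",s["gripper_width"],s["grasp_force"])
for a in sys.argv[1:]:
    t=np.array(eval(a),float);print(a,"->",(R.T@(t-s["tool_pos"])/.025).round(2))
E
python3 to.py ".62,.153,.14" ".554,.147,.14"
```

```text
2.4833 [0.5807 0.1962 0.2394] yhead 95.66724370851946 z [-0.001  0.    -1.   ] F [-0.51 -0.05  0.23] w 0.0003483989318547765 0.0
.62,.153,.14 -> [-1.4  -1.87  3.98]
.554,.147,.14 -> [ 1.25 -1.85  3.98]
```

>>> move_arm:
  offset:
    - [-0.7,-0.94,0]
    - [-0.7,-0.93,0]
    - [0,0,0]
    - [0,0,0.8]
    - [0,0,0.8]
    - [0,0,0.8]
    - [0,0,0.8]
    - [0,0,0.4]
    - [0,0,0]
    - [0,0,0]
    - [0,0,0]
  yaw: [0,0,0,0,0,0,0,0,0,0,0]

```text
time_s: 3.4
tool_pos: [0.6216, 0.1531, 0.1507]
orientation: [-0.157, 3.136, 0.0]
ft_force: [0.3, 0.7, 0.6]
gripper_width: 0.0004
grasp_force: 0.0
```

```bash
python3 to.py ".62,.153,.118" && python3 - <<'E'
from station import capture
import cv2,pickle
a=capture("scene");b=capture("wrist")
pickle.dump(b,open("w1.pkl","wb"))
a=cv2.resize(a["color"][205:305,235:365,::-1],None,fx=3,fy=3);b=b["color"][:,:,::-1]
import numpy as np
o=np.zeros((420,800,3),np.uint8);o[:300,:390]=a;o[:,390:]=cv2.resize(b,(410,308),interpolation=3) if 0 else np.vstack([cv2.resize(b,(410,308)),np.zeros((112,410,3),np.uint8)])
cv2.imwrite("pics/p1.png",o)
E
```

```text
3.4 [0.6216 0.1531 0.1507] yhead 95.738938014049 z [ 0.002  0.    -1.   ] F [0.31 0.67 0.57] w 0.00035169803526974714 0.0
.62,.153,.118 -> [0.07 0.   1.31]
```

View pics/p1.png

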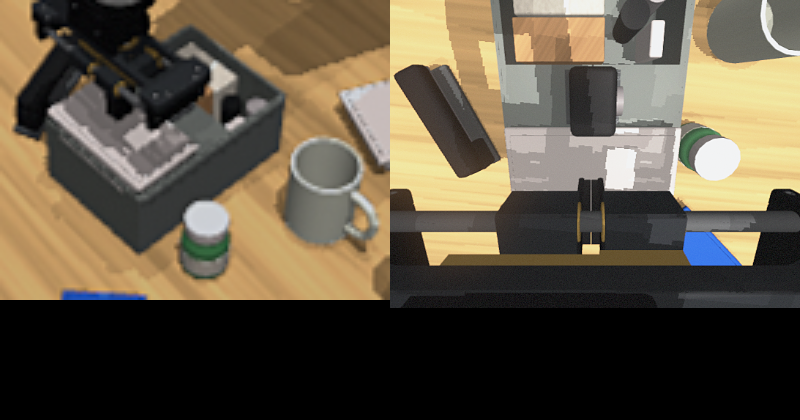

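The wrist view shows the closed fingers centred over the lid. The head is at (592,100) with its button on the right (+y), and everything is aligned, so I'll press.

>>> move_arm:
  offset:
    - [0.06,0,0.35]
    - [0,0,0.35]
    - [0,0,0.1]
    - [0,0,0.1]
    - [0,0,0.05]
    - [0,0,0.05]
    - [0,0,0]
    - [0,0,0]
  yaw: [0,0,0,0,0,0,0,0]

```text
time_s: 4.17
tool_pos: [0.62, 0.1527, 0.1261]
orientation: [-0.157, 3.136, 0.0]
ft_force: [-0.5, 0.4, 9.6]
gripper_width: 0.0003
grasp_force: 4.4
```

>>> move_arm:
  offset:
    - [0,0,0.04]
    - [0,0,0.04]
    - [0,0,0.04]
    - [0,0,0.04]
    - [0,0,0]
    - [0,0,0]
  yaw: [0,0,0,0,0,0]

```text
time_s: 4.67
tool_pos: [0.6191, 0.1527, 0.1205]
orientation: [0.158, -3.137, 0.0]
ft_force: [-0.6, 0.8, 4.6]
gripper_width: 0.0007
grasp_force: 1.9
```

>>> move_arm:
  offset:
    - [0,0,0.04]
    - [0,0,0.04]
    - [0,0,0.04]
    - [0,0,0]
    - [0,0,0]
    - [0,0,0]
  yaw: [0,0,0,0,0,0]

```text
time_s: 5.17
tool_pos: [0.6192, 0.1527, 0.1204]
orientation: [-0.158, 3.137, -0.0]
ft_force: [-5.3, -1.1, 17.4]
gripper_width: 0.0003
grasp_force: 8.9
```

>>> move_arm:
  offset:
    - [0,0,-0.3]
    - [0,0,-0.8]
    - [0,0,-1]
    - [0,0,-1]
    - [0,0,-0.3]
    - [0,0,0]
    - [0.66,0,0]
    - [1,0,0]
    - [1,0,0]
    - [0,0,0]
    - [0,0,0]
    - [0,0,0]
  yaw: [0,0,0,0,0,0,0,0,0,0,0,0]

```text
time_s: 6.17
tool_pos: [0.5534, 0.146, 0.2015]
orientation: [0.158, -3.137, 0.0]
ft_force: [-0.9, 0.1, 0.5]
gripper_width: 0.0005
grasp_force: 0.0
```

>>> move_arm:
  offset:
    - [0,0,0]
    - [0,0,0]
    - [0,0,0]
    - [0,0,0]
    - [0,0,0]
    - [0,0,0]
    - [0,0,0]
    - [0,0,0]
  yaw: [0,0,0,0,0,0,0,0]
  gripper: 0

```text
time_s: 6.83
tool_pos: [0.5532, 0.146, 0.2026]
orientation: [-0.158, 3.138, 0.0]
ft_force: [-0.9, 0.3, 0.4]
gripper_width: 0.0456
grasp_force: 0.0
```

```bash
python3 to.py ".554,.147,.13" && python3 - <<'E'
from station import capture
import cv2,numpy as np
a=capture("side");b=capture("wrist");c=capture("scene")
o=np.zeros((600,800,3),np.uint8)
o[:315,:330]=cv2.resize(a["color"][135:240,235:345,::-1],None,fx=3,fy=3)
o[:308,390:]=cv2.resize(b["color"][:,:,::-1],(410,308))
o[320:600,:390]=cv2.resize(c["color"][205:298,235:365,::-1],(390,280))
cv2.imwrite("pics/p2.png",o)
E
```

```text
6.8333 [0.5532 0.146  0.2026] yhead 95.75017698579919 z [ 0.  0. -1.] F [-0.89  0.26  0.36] w 0.04559347428815173 0.0
.554,.147,.13 -> [-0.04  0.03  2.9 ]
```

View pics/p2.png

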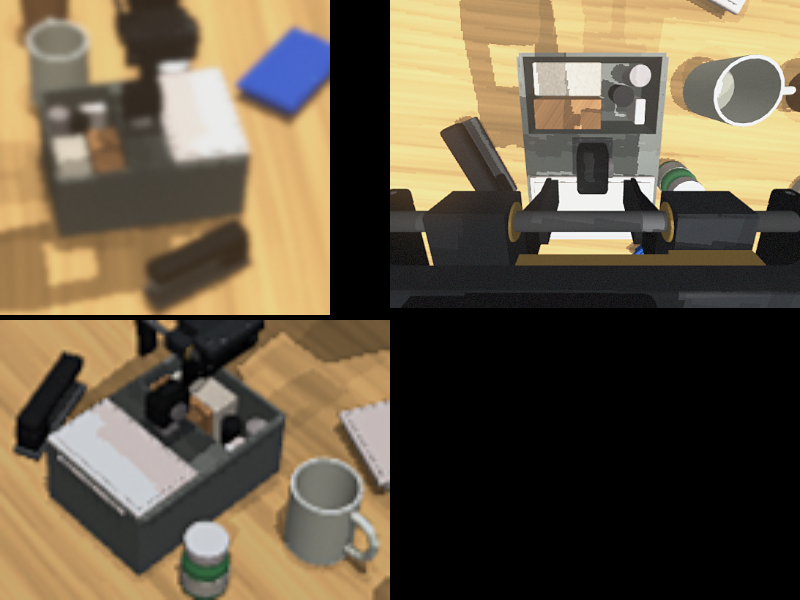

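The lid now lies flush on the rim, and the head at (592,165) is midway between the fingers. I'll open fully, then descend.

>>> move_arm:
  offset:
    - [0,0,0]
    - [0,0,0]
    - [0,0,0]
    - [0,0,0]
    - [0,0,0]
    - [-0.04,0.03,0.8]
    - [0,0,0.8]
    - [0,0,0.8]
    - [0,0,0.5]
    - [0,0,0]
    - [0,0,0]
    - [0,0,0]
  yaw: [0,0,0,0,0,0,0,0,0,0,0,0]

```text
time_s: 7.98
tool_pos: [0.5548, 0.1469, 0.1308]
orientation: [-0.158, 3.136, 0.0]
ft_force: [0.6, -0.4, 1.1]
gripper_width: 0.087
grasp_force: 0.0
```

>>> move_arm:
  offset:
    - [0,0,0]
    - [0,0,0]
    - [0,0,0]
    - [0,0,0]
    - [0,0,0]
    - [0,0,0]
    - [0,0,0]
    - [0,0,0]
    - [0,0,0]
    - [0,0,0]
    - [0,0,0]
    - [0,0,0]
  yaw: [0,0,0,0,0,0,0,0,0,0,0,0]
  gripper: 1
  newtons: 40

```text
time_s: 8.98
tool_pos: [0.554, 0.1469, 0.1301]
orientation: [0.157, -3.138, -0.0]
ft_force: [0.6, 1.6, 2.6]
gripper_width: 0.0297
grasp_force: 40.0
```

```bash
python3 to.py
```

```text
8.9833 [0.554  0.1469 0.1301] yhead 95.74266815424075 z [-0.  0. -1.] F [0.63 1.61 2.56] w 0.02972007371557058 39.99926927254137
```

Width 29.7 mm means the button is fully in. Next I'll pull slowly.

>>> move_arm:
  offset:
    - [0,0,-0.1]
    - [0,0,-0.2]
    - [0,0,-0.25]
    - [0,0,-0.25]
    - [0,0,-0.25]
    - [0,0,-0.25]
    - [0,0,-0.25]
    - [0,0,-0.25]
    - [0,0,-0.25]
    - [0,0,-0.2]
    - [0,0,-0.2]
    - [0,0,-0.25]
    - [0,0,-0.25]
    - [0,0,-0.25]
    - [0,0,-0.25]
    - [0,0,-0.25]
    - [0,0,-0.25]
    - [0,0,-0.25]
    - [0,0,0]
    - [0,0,0]
  yaw: [0,0,0,0,0,0,0,0,0,0,0,0,0,0,0,0,0,0,0,0]

```text
time_s: 10.65
tool_pos: [0.5541, 0.1469, 0.236]
orientation: [-0.158, 3.137, -0.0]
ft_force: [-0.1, 0.3, 0.5]
gripper_width: 0.0293
grasp_force: 40.0
```

```bash
python3 to.py
```

```text
10.65 [0.5541 0.1469 0.236 ] yhead 95.76169758716473 z [ 0.001 -0.    -1.   ] F [-0.13  0.3   0.55] w 0.02930499799093123 40.000585971720284
```

>>> move_arm:
  offset:
    - [0,0,-0.15]
    - [0,0,-0.15]
    - [0,0,-0.1]
    - [0,0,-0.1]
    - [0,0,-0.1]
    - [0,0,-0.1]
    - [0,0,-0.1]
    - [0,0,-0.15]
    - [0,0,-0.2]
    - [0,0,-0.25]
    - [0,0,-0.25]
    - [0,0,-0.25]
    - [0,0,-0.25]
    - [0,0,-0.25]
    - [0,0,-0.2]
    - [0,0,-0.1]
    - [0,0,-0.06]
    - [0,0,0]
    - [0,0,0]
    - [0,0,0]
  yaw: [0,0,0,0,0,0,0,0,0,0,0,0,0,0,0,0,0,0,0,0]

```text
time_s: 12.32
tool_pos: [0.5538, 0.1469, 0.3036]
orientation: [0.158, -3.137, -0.0]
ft_force: [0.9, -0.8, -6.1]
gripper_width: 0.0298
grasp_force: 40.0
```

>>> move_arm:
  offset:
    - [0,0,0]
    - [0,0,0]
    - [0,0,0]
    - [0,0,0]
    - [0,0,0]
    - [0,0,0]
  yaw: [0,0,0,0,0,0]

```text
time_s: 12.82
tool_pos: [0.5541, 0.1469, 0.304]
orientation: [0.158, -3.138, 0.0]
ft_force: [-0.2, -0.4, -7.2]
gripper_width: 0.03
grasp_force: 40.0
```

```bash
python3 to.py; python3 - <<'E'
from station import capture
import cv2,numpy as np
a=capture("side");c=capture("scene")
o=np.zeros((600,800,3),np.uint8)
o[:480,:390]=cv2.resize(a["color"][80:240,225:355,::-1],None,fx=3,fy=3)
o[:480,400:790]=cv2.resize(c["color"][145:305,235:365,::-1],None,fx=3,fy=3)
cv2.imwrite("pics/p3.png",o)
E
```

```text
12.8167 [0.5541 0.1469 0.304 ] yhead 95.75322043902976 z [-0. -0. -1.] F [-0.24 -0.36 -7.25] w 0.029984863684129944 39.99835586535255
```

View pics/p3.png

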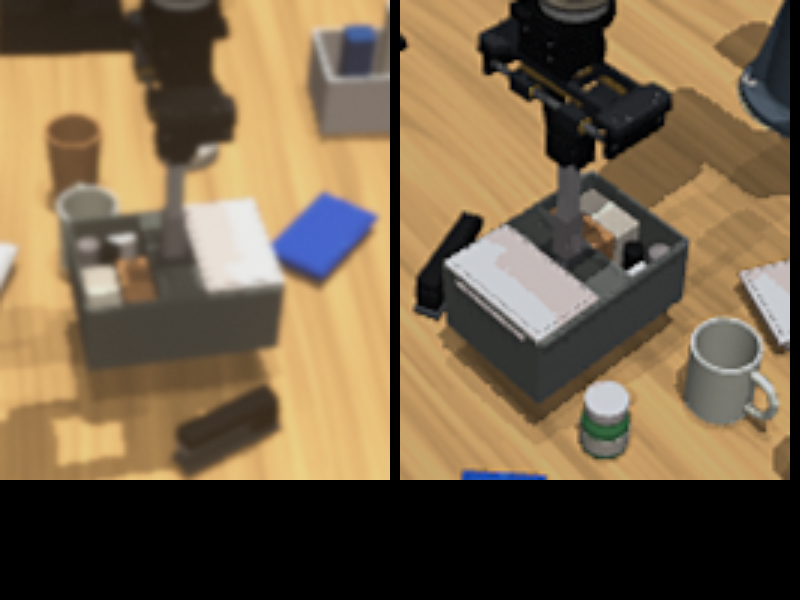

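The tub hangs level about 5 cm up with its shadow separate, the lid flush and the bar fully out. The bystanders are where they were. The force of 7.2 N matches the tub's weight, so I'm handing in.

```bash
python3 -c "
from station import arm
print(arm.job_done())"
```

```text
the job is handed in; nothing more can be done
None
```

I handed the job in at about 13 s: the lid is pressed flush on the rim, the handle is out at its second stop, and the tub hangs level and still about 5 cm above the desk with nothing else moved; the judge's verdict was not shown.

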